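# Take a bearing housing off its hook and hold it home in the corner of a locating nest

### The arm

A 6-joint arm with a two-finger parallel gripper is mounted at the origin on a cart in front of the work surface, level with it; the furniture and walls round the work are solid. World frame = base frame: x ahead of the robot, y to its left, z up, the work surface at z = 0. Lengths are in m, angles in rad, forces in N, time in s.
With the tool pointing down it reaches from about 0.325 to 0.85 m from the base axis. Payload 15.5 kg.
Tool frame: the origin (TCP) lies on the centre line of the jaws, within the pads' length; the fingertips stand r.nose_length ahead of it and the grasp point (between the pads) lies 11 mm behind it (r.nose_length is the distance from the TCP to the fingertips, in m); y points along the fingers, x is the direction in which the jaws open and shut, and the axes are right-handed (so a half turn about y gives the same grasp; the last joint's range is limited). The gripper opens to 91 mm and grips with 3 to 60 N. Pads are 32 mm wide; open, the fingers measure 118 mm over their backs; the gripper's body (76 mm by 178 mm) begins 60 mm behind the grasp point.
Start: joints at [-1.196, 0.494, 1.345, -0, 1.302, -0.096], TCP at [0.283, -0.557, 0.222] pointing down, gripper open.
Joint ranges: [-2.91, 2.91], [-0.82, 2.16], [0.22, 2.67], [-1.22, 4.37], [0.12, 2.79], [-3.08, 3.08]. Speed limits (rad/s): [1.89, 1.89, 2.57, 3.01, 3.01, 3.01].

### API

Orientations are given as a unit quaternion [x, y, z, w].
In Python, from plant import monitor, cams, r gives the robot as it stands.
- The arm moves only by the shell command python3 -m jog 'ROWS'. ROWS is JSON, a list of rows, each a list of 3 entries, a list of its own where there are three numbers: the turn, a rotation vector about the tool's x, y, z in degrees, then the shift along the tool's x, y, z in m, then the opening in per cent of the stroke, from 0 (shut) to 100 (fully open). In form: [[[wx, wy, wz], [dx, dy, dz], hand], ...]. A call has 1 to 20 rows; each row is the pose to reach, as a shift and turn from the pose commanded when the call began, along the tool's axes at that moment; what a row does not reach only later rows make up. A row lasts 1/12 s, in which the tool goes at most 41.7 mm and 7.16 degrees, less where a joint would pass 70% of its speed; a pose out of reach is approached as far as the arm can. A call with a gripper value outside its range is refused whole. The fingers move at their own pace and stop on an object; the grip force is fixed at half the most. Time passes only in rows, so rows that repeat a pose let the fingers close. It gives the time, the measured TCP pose, the force and the opening at its end, in the units of the state.
- monitor.state(): the state, without advancing time (a new reading comes with each control period).
- cams.capture(name): name is "scene" or "side" or "wrist"; returns the picture (480x640x3 uint8, red, green, blue); there is no depth.
- cams.camera_params(name): a dict with "K" (3x3 intrinsics, pixels), "dist" ([k1, k2, p1, p2, k3] as OpenCV has them; the pictures are not rectified), "extrinsics" (4x4, takes a point from world to camera coordinates). Camera axes: x right, y up, looking along -z (the intrinsics and any distortion apply to the point x, -y, -z); pixel columns grow to the right and rows downward; lengths in m; the calibration is good to about 2 mm. A picture is of the moment at which its call begins: read the wrist's pose just before it. camera_params takes no time and is no camera call; for the wrist camera it gives the pose at the moment of the call.
- r.hand_in(): hands the job in, once; it reports no verdict.
The state is a dict: "t": time; "joints": joint angles; "qvel": joint speeds; "joint_efforts": joint torques, N m; "ee_pos": TCP position; "ee_rot": TCP orientation; "wrist_force": force on the tool from outside, world axes, zero at the start; "moment": the same for the moment, N m; "grip_width": finger opening in m.
Only numpy, scipy, OpenCV 4.12 (cv2) and the standard library are available. Lean on these libraries where they do the work, as an engineer would, in place of code of your own. Each camera call takes 0.05 s, during which the arm holds its last target. There are 200 camera calls.

### The job

Lift the bearing housing up and off the hook of its stand and carry it to the locating nest. Stand it upright on the nest's bed and press it into the corner, its broad face flat against the long, tall back stop and its narrow side flat against the short, low side stop, and finish while still holding it there, pressed against both stops at once. Leave the other things on the table where they are.

Things in the scene. Friction and masses are not known exactly. Their poses are not given: they have to be found in the camera images.
- housing: bearing housing: upright aluminium block 32 mm thick (own x), 56 wide (y), 90 high (z), 0.2 to 0.4 kg; a round 32 mm bore runs through its thickness, bore centre 52 mm above the underside. Origin: centre of the underside. It starts hanging upright, the peg through its bore, and can swing a little; its narrow sides (+-y) are free to grip from above. It may be turned half round about z.
- hook_stand: fixed stand. Origin: on the table, about under the housing. Post 14 mm thick at own x = +80 mm, top 175 mm up (carry the housing over or round it). An 8 mm peg, axis 160 mm up, runs level from the post along own -x through the bore; its end at x = -37 mm turns up to 172 mm. To free the housing raise it 16 mm (+-6), then draw it at least 75 mm along own -x. Base 10 mm high, x -30 to +105, y +-40 mm.
- hook_tip (a point): centre of the rounded upturned end of the peg
- nest: fixed locating nest: dark steel bed plate 10 mm thick, own x -65 to +45 mm, y -63 to +57 mm, carrying two steel stops. Origin: on the table under the bed. Fully home, the housing's origin is at own x = +4, y = +2, z = +10 mm, its axes parallel to the nest's. The bed is open towards -x and -y.
- stop_back: the long, tall back stop, rigidly fixed to the nest: bar 14 mm thick, 80 mm long along the nest's y, 62 mm high (top 72 mm above the table). Its flat face towards the nest's -x lies at nest x = +20 mm and reaches from nest y = -56 to +24 mm. Origin: centre of its underside; axes as the nest's.
- stop_side: the short, low side stop, rigidly fixed to the nest: bar 45 mm long along the nest's x, 14 mm thick, 28 mm high (top 38 mm above the table). Its flat face towards the nest's -y lies at nest y = +30 mm and reaches from nest x = -35.5 to +9.5 mm. Origin: centre of its underside; axes as the nest's.
- taper_bearing: tapered roller bearing lying flat, 74 mm across, 22 mm high, in the middle of the table; bystander, leave it alone. Origin: centre of its underside
- thrust_bearing: dark thrust bearing lying flat, 62 mm across, 15 mm high, at the right edge; bystander, leave it alone. Origin: centre of its underside
- sleeve_roller: ground steel sleeve standing on end, 24 mm diameter, 35 mm high, behind the nest; bystander, leave it alone. Origin: centre of its underside
- v_block: steel vee block, 40 x 45 x 34 mm, behind the nest; bystander, leave it alone. Origin: centre of its underside
- bush_flanged: flanged bush, 42 mm across, 26 mm high, on the table close beside the hook stand; bystander, leave it alone. Origin: centre of its underside
- bush_small: flanged bush, 36 mm across, 22 mm high, on the left; bystander, leave it alone. Origin: centre of its underside

How it is judged:
By the outcome, as a careful person would: the job done as asked, in the order asked, and still so for the second after the job is handed in, while the arm keeps its last pose, push and grip.
It also fails if it takes over 50 s, if anything falls off the work surface, if the arm or the gripper's body presses on something with over 40 N, if the wrist force passes 120 N, or if a joint passes its speed limit or range.

## Working session

There is one attempt and no reset: what is moved stays moved. The work goes in short steps, Python scripts to look and compute and a shell command to move; the robot and the scene stay as the last step left them, time stands still between calls to the robot, and variables do not carry over. Pictures are saved under pics/ and viewed, about 8 in all and at most 12, crops included, and the job is handed in when it is done.

```bash
ls; mkdir -p pics; python3 - <<'E'
from plant import monitor, cams, r
import cv2
s=monitor.state();print(s, r.nose_length)
for n in("scene","side"):
    p=cams.camera_params(n);print(n,p)
    cv2.imwrite(f"pics/{n}0.png",cams.capture(n)[:,:,::-1])
E
```

```text
pics
{'t': 0.0, 'joints': array([-1.19653207e+00,  4.94182727e-01,  1.34612623e+00, -1.22751203e-05,
        1.30250501e+00, -9.54952627e-02]), 'qvel': array([-0.00028612, -0.00063417,  0.00056964,  0.00096059,  0.00116641,
        0.00060604]), 'joint_efforts': array([ 9.59542704e-04, -8.78816915e+01, -3.81852329e+01,  7.05486629e-02,
        5.34023833e-02, -9.62447120e-05]), 'ee_pos': array([ 0.28278564, -0.55695075,  0.22134021]), 'ee_rot': array([-0.60237807,  0.3702544 , -0.36955978,  0.60289129]), 'wrist_force': array([ 0.54930905,  0.17001213, -0.51651933]), 'moment': array([-0.02707606, -0.02235547,  0.00816844]), 'grip_width': 0.09105181171952614} 0.008
scene {'K': array([[607.70265663,   0.        , 328.1430663 ],
       [  0.        , 607.70265663, 242.96979471],
       [  0.        ,   0.        ,   1.        ]]), 'dist': array([-0.20716278,  0.        ,  0.        ,  0.        ,  0.        ]), 'extrinsics': array([[-0.7739425 , -0.6332469 , -0.00337297,  0.43651315],
       [ 0.4047733 , -0.49878855,  0.76639974, -0.3062842 ],
       [-0.48700266,  0.59178404,  0.64235509, -1.09877182],
       [ 0.        ,  0.        ,  0.        ,  1.        ]])}
side {'K': array([[581.14840058,   0.        , 310.25532289],
       [  0.        , 581.14840058, 231.78123078],
       [  0.        ,   0.        ,   1.        ]]), 'dist': array([-0.05491456,  0.        ,  0.        ,  0.        ,  0.        ]), 'extrinsics': array([[-0.96115127, -0.27513968,  0.02205442,  0.51498584],
       [ 0.18245645, -0.57335485,  0.79873266, -0.19045844],
       [-0.20711804,  0.77172688,  0.60128175, -1.20569341],
       [ 0.        ,  0.        ,  0.        ,  1.        ]])}
```

View pics/scene0.png

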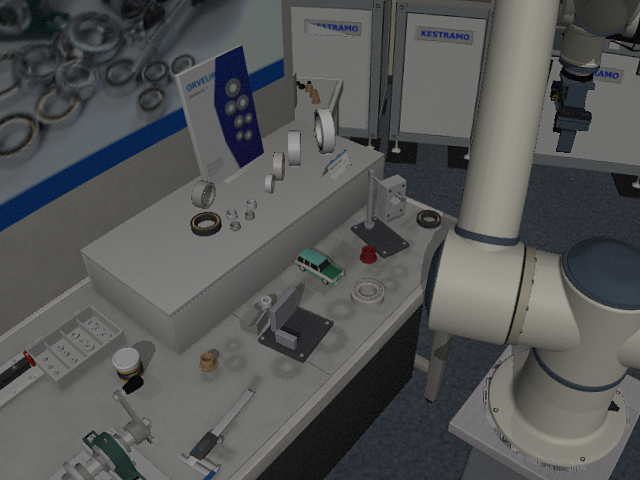

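View pics/side0.png

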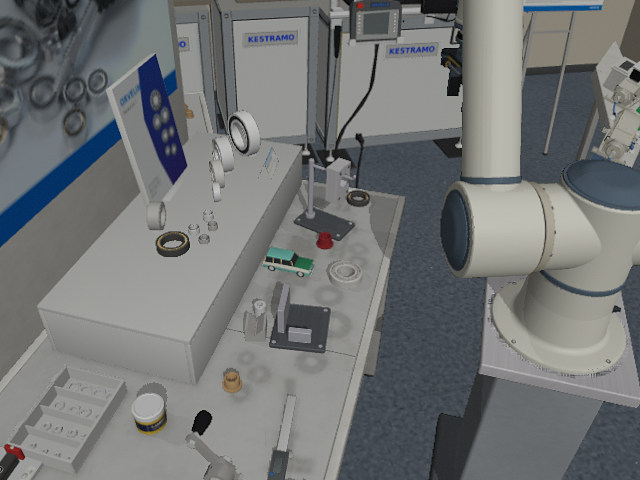

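The scene view shows the stand with the housing at about (385,210), its back end near the table's right edge, and the nest at (295,332). The side view shows them at (330,200) and (300,327). I'll zoom in to pick points.

```bash
python3 - <<'E'
import cv2,numpy as np
a=cv2.imread("pics/scene0.png");b=cv2.imread("pics/side0.png")
f=lambda im,x,y:cv2.resize(im[y:y+100,x:x+80],None,fx=5,fy=5,interpolation=cv2.INTER_CUBIC)
cv2.imwrite("pics/stand.png",np.hstack([f(a,345,165),f(b,290,150)]))
cv2.imwrite("pics/nest.png",np.hstack([f(a,256,270),f(b,255,270)]))
E
```

```text
(no output)
```

View pics/stand.png

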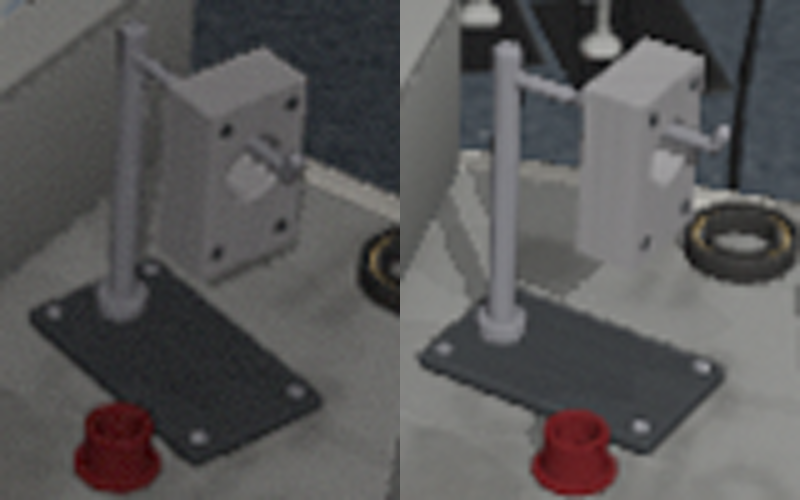

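View pics/nest.png

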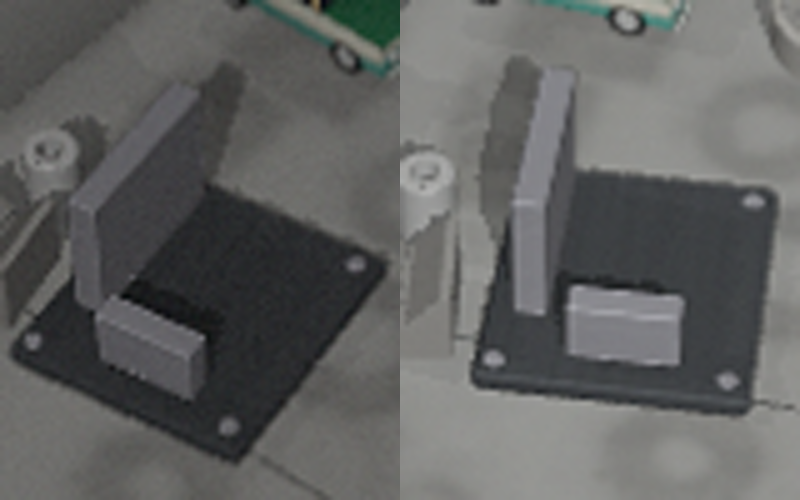

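```bash
cat > fit.py <<'E'
import numpy as np, cv2
from scipy.optimize import least_squares
from plant import cams
P={n:cams.camera_params(n) for n in("scene","side")}
def proj(p,X):
    E=p["extrinsics"];c=np.asarray(X,float)@E[:3,:3].T+E[:3,3]
    c=c*[1,-1,-1]
    return cv2.projectPoints(c.reshape(-1,1,3),np.zeros(3),np.zeros(3),p["K"],p["dist"])[0].reshape(-1,2)
def place(q,X):
    X=np.asarray(X,float)/1000;c,s=np.cos(q[3]),np.sin(q[3])
    return X@np.array([[c,s,0],[-s,c,0],[0,0,1]])+[q[0],q[1],q[2]]
def fit(obs,free_z=False,x0=None):
    # obs: list of (params,[model mm],[pixels])
    def full(q): return q if free_z else np.array([q[0],q[1],0,q[2]])
    def res(q): return np.concatenate([(proj(p,place(full(q),X))-U).ravel() for p,X,U in obs])
    best=None
    for y in np.arange(-3,3.2,.8):
        s=[.5,-.2,.1,y] if free_z else [.5,-.2,y]
        o=least_squares(res,s,loss="soft_l1")
        if best is None or o.cost<best.cost: best=o
    return full(best.x),[r.reshape(-1,2).round(1) for r in np.split(res(best.x),np.cumsum([2*len(o[1]) for o in obs])[:-1])]
E
cat > f1.py <<'E'
from fit import *
def o(n,org,d): return (P[n],list(d.keys()),np.array(list(d.values()))/5+org-.4)
S1,S2=(345,165),(290,150); N1,N2=(256,270),(255,270)
st=[o("scene",S1,{(105,40,10):(32,320),(105,-40,10):(150,262),(-30,-40,10):(322,403),(-30,40,10):(198,462),(80,0,175):(132,28),(-37,0,170):(291,165)}),
 o("side",S2,{(105,40,10):(18,355),(105,-40,10):(120,290),(-30,-40,10):(322,372),(-30,40,10):(240,448),(80,0,175):(107,46),(-37,0,170):(322,133)})]
ho=[o("scene",S1,{(-16,28,90):(207,118),(-16,-28,90):(305,78),(16,28,90):(165,83),(16,-28,90):(265,50),(-16,28,0):(208,280),(-16,-28,0):(297,240)}),
 o("side",S2,{(-16,28,90):(245,112),(-16,-28,90):(303,60),(16,28,90):(183,97),(16,-28,90):(248,40),(-16,28,0):(233,263),(-16,-28,0):(290,212),(16,28,0):(180,240)})]
ne=[o("scene",N1,{(45,57,10):(15,350),(-65,57,10):(238,455),(-65,-63,10):(387,262),(20,24,72):(100,208),(34,24,72):(70,203),(20,-56,72):(197,92),(34,-56,72):(180,83),(9.5,44,38):(97,318),(9.5,30,38):(115,298),(-35.5,30,38):(205,338),(-35.5,44,38):(192,352),(-35.5,44,10):(192,400)}),
 o("side",N2,{(45,57,10):(75,380),(-65,57,10):(350,408),(-65,-63,10):(377,190),(34,-56,72):(147,68),(20,-56,72):(176,70),(34,24,72):(113,203),(20,24,72):(145,205),(20,24,10):(145,313),(9.5,30,38):(170,288),(-35.5,30,38):(283,293),(9.5,44,38):(167,313),(-35.5,44,38):(280,322),(9.5,44,10):(168,352),(-35.5,44,10):(280,365)})]
for n,ob,z in(("stand",st,0),("housing",ho,1),("nest",ne,0)):
    for k in(ob,ob[:1],ob[1:]):
        q,R=fit(k,z);print(n,q.round(4),np.degrees(q[3]).round(2))
        if k is ob:
            for x in R:print(x.tolist())
E
python3 f1.py
```

```text
stand [ 0.5179 -0.1719  0.     -0.3046] -17.45
[[-1.2, -1.4], [1.3, -0.7], [0.7, -0.1], [-1.2, 0.4], [0.7, 0.5], [0.6, -0.3]]
[[-0.9, 0.3], [-3.7, -1.4], [0.9, -0.2], [0.8, 0.7], [-0.1, 1.2], [-0.4, 0.7]]
stand [ 0.5177 -0.1713  0.     -0.2838] -16.26
stand [ 0.5178 -0.173   0.     -0.3349] -19.19
housing [ 0.5227 -0.1744  0.099  -0.2873] -16.46
[[1.0, 0.1], [1.1, 0.0], [0.3, 0.3], [-0.0, -1.0], [-1.5, 0.5], [-0.2, 0.0]]
[[-0.3, -0.8], [0.2, -0.7], [-0.0, -1.9], [-0.7, -0.6], [0.1, 2.0], [0.5, 1.4], [-0.9, 2.3]]
housing [ 0.5328 -0.1895  0.0863 -0.3055] -17.5
housing [ 0.5397 -0.2562  0.0486 -0.3064] -17.55
nest [0.5163 0.1767 0.     0.159 ] 9.11
[[-1.0, -0.2], [0.6, 0.4], [1.3, -0.2], [-0.6, 1.4], [-0.4, -0.2], [1.8, 0.1], [-0.6, -0.4], [-0.1, -0.5], [0.2, -1.0], [1.3, -0.4], [0.0, 1.4], [0.6, 1.1]]
[[-1.0, -1.1], [0.2, -0.7], [0.5, -0.4], [-1.0, -0.4], [0.0, -0.1], [-0.7, 0.2], [0.1, 0.5], [0.3, 1.2], [0.1, -0.9], [0.4, 0.5], [-0.4, -0.6], [0.1, -0.0], [-0.6, 1.5], [-0.2, 1.3]]
nest [0.5168 0.1768 0.     0.1594] 9.13
nest [0.5161 0.1765 0.     0.1593] 9.13
```

```bash
cat > go.py <<'E'
import numpy as np,sys
from scipy.spatial.transform import Rotation as R
from plant import monitor
def plan(pos,xdir_deg):
    """shift/turn in tool axes to reach TCP pos, tool down, tool x along world heading xdir (mod 180)"""
    s=monitor.state();A=R.from_quat(s["ee_rot"])
    for a in(xdir_deg,xdir_deg+180):
        a=np.radians(a);x=np.array([np.cos(a),np.sin(a),0]);y=np.array([0,0,-1.]);B=R.from_matrix(np.c_[x,y,np.cross(x,y)])
        print("turn",np.degrees((A.inv()*B).as_rotvec()).round(2),end=" ")
    print("shift",A.inv().apply(np.array(pos)-s["ee_pos"]).round(4))
    print("now",s["ee_pos"].round(4),"axes x,y,z (cols)\n",A.as_matrix().round(3),"\nF",s["wrist_force"].round(1),"M",s["moment"].round(2),"w",s["grip_width"].round(4),"t",s["t"],"j6",s["joints"][5].round(2))
if __name__=="__main__": plan([float(v) for v in sys.argv[1:4]],float(sys.argv[4]))
E
python3 go.py 0.516 -0.171 0.25 73
```

```text
turn [-8.0000e-02 -1.3609e+02 -2.0000e-02] turn [ 2.000e-02  4.391e+01 -6.000e-02] shift [-0.2387 -0.0283  0.3826]Traceback (most recent call last):
  File "go.py", line 12, in <module>
    if __name__=="__main__": plan([float(v) for v in sys.argv[1:4]],float(sys.argv[4]))
                             ~~~~^^^^^^^^^^^^^^^^^^^^^^^^^^^^^^^^^^^^^^^^^^^^^^^^^^^^^^
  File "go.py", line 11, in plan
    print("now",s["ee_pos"].round(4),"axes x,y,z (cols)\n",A.as_matrix().round(3),"\nF",s["wrist_force"].round(1),"M",s["moment"].round(2),"w",s["grip_width"].round(4),"t",s["t"],"j6",s["joints"][5].round(2))
                                                                                                                                               ^^^^^^^^^^^^^^^^^^^^^
AttributeError: 'float' object has no attribute 'round'
```

```bash
sed -i 's/s\["grip_width"\].round(4)/round(s["grip_width"],4)/' go.py
python3 -m jog '[[[0,0,0],[0,-0.06,0],100],[[0,0,0],[0,-0.06,0],100],[[0,22,0],[-0.12,-0.06,0.19],100],[[0,22,0],[-0.12,-0.06,0.19],100],[[0,22,0],[-0.12,-0.06,0.19],100],[[0,22,0],[-0.12,-0.06,0.19],100],[[0,22,0],[-0.12,-0.06,0.19],100],[[0,44,0],[-0.239,-0.06,0.383],100],[[0,44,0],[-0.239,-0.06,0.383],100],[[0,44,0],[-0.239,-0.06,0.383],100],[[0,44,0],[-0.239,-0.06,0.383],100],[[0,44,0],[-0.239,-0.06,0.383],100],[[0,44,0],[-0.239,-0.06,0.383],100],[[0,44,0],[-0.239,-0.06,0.383],100],[[0,44,0],[-0.239,-0.06,0.383],100],[[0,44,0],[-0.239,-0.06,0.383],100],[[0,44,0],[-0.239,-0.06,0.383],100]]'
python3 go.py 0.516 -0.171 0.25 73
python3 - <<'E'
from plant import cams
import cv2
cv2.imwrite("pics/w1.png",cams.capture("wrist")[:,:,::-1])
E
```

```text
t: 1.52
ee_pos: [0.5159, -0.1712, 0.2817]
ee_rot: [-0.42, 0.569, -0.569, 0.42]
wrist_force: [-1.1, 0.3, 0.1]
grip_width: 0.0909
turn [-2.0000e-02  1.7991e+02  5.0000e-02] turn [ 0.03 -0.09  0.01] shift [-0.0003  0.0317  0.0001]
now [ 0.5159 -0.1712  0.2817] axes x,y,z (cols)
 [[-0.294 -0.001  0.956]
 [-0.956 -0.    -0.294]
 [ 0.    -1.    -0.001]] 
F [-1.1  0.3  0.1] M [ 0.05 -0.01  0.01] w 0.0909 t 1.5167 j6 1.44
```

View pics/w1.png

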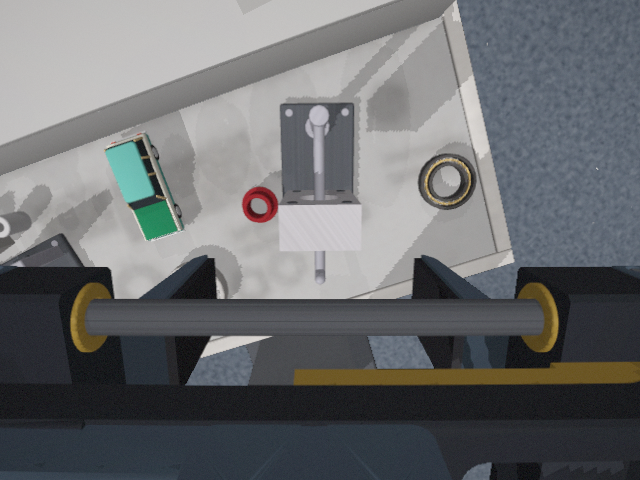

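The wrist view has the housing's top at (279–361, 204–250), with its edges square to the picture. The peg tip is at (320,282), the post top at (318,115), and the fingers straddle the housing.

```bash
cat > f2.py <<'E'
from fit import *
p=cams.camera_params("wrist")
def back(uv,z):
    K,d,E=p["K"],p["dist"],p["extrinsics"]
    n=cv2.undistortPoints(np.array(uv,float).reshape(-1,1,2),K,d).reshape(-1,2)
    D=np.c_[n[:,0],-n[:,1],-np.ones(len(n))]@E[:3,:3]; C=-E[:3,:3].T@E[:3,3]
    return C+D*((z-C[2])/D[:,2])[:,None]
if __name__=="__main__":
    for z in(.184,.188):
        b=back([(279,204),(361,206),(361,250),(279,250)],z);print(z,b.mean(0).round(4),np.linalg.norm(np.diff(b[[0,1,2,3,0]],axis=0),axis=1).round(4),np.degrees(np.arctan2(*(b[2]-b[3])[1::-1])))
    print("tip",back([(320,282)],.172).round(4),"post",back([(318,115)],.175).round(4))
    a,c=back([(320,282)],.172)[0],back([(318,115)],.175)[0];print(np.degrees(np.arctan2(c[1]-a[1],c[0]-a[0])))
    b=back([(280,103),(355,103)],.010);print(b.round(4),np.degrees(np.arctan2(b[1,1]-b[0,1],b[1,0]-b[0,0])))
E
python3 f2.py
```

```text
0.184 [ 0.5255 -0.1796  0.184 ] [0.0554 0.0308 0.0569 0.0322] -107.23447247832794
0.188 [ 0.5263 -0.1798  0.188 ] [0.0545 0.0303 0.0561 0.0317] -107.23447247832804
tip [[ 0.4838 -0.167   0.172 ]] post [[ 0.5971 -0.2003  0.175 ]]
-16.363569462127572
[[ 0.6319 -0.1705  0.01  ]
 [ 0.6083 -0.2466  0.01  ]] -107.22842108903426
```

```bash
python3 - <<'E'
from f2 import *
from plant import monitor
from scipy.spatial.transform import Rotation as R
s=monitor.state();A=R.from_quat(s["ee_rot"]);print(p["K"],p["dist"])
for z in(0,.011,.016):
    print(z,proj(p,A.apply([[-.0455,.008,z],[.0455,.008,z]])+s["ee_pos"]).round(1).tolist())
b=back([(279,204),(361,206),(361,250),(279,250)],.186).mean(0)
print("housing in tool",A.inv().apply(b-s["ee_pos"]).round(4))
E
```

```text
[[388.20400921   0.         313.96986984]
 [  0.         388.20400921 239.56065178]
 [  0.           0.           1.        ]] [-0.02048711  0.          0.          0.          0.        ]
0 [[215.2, 292.0], [409.8, 291.7]]
0.011 [[213.7, 269.6], [411.2, 269.3]]
0.016 [[213.0, 259.2], [411.8, 258.9]]
housing in tool [0.0048 0.0958 0.0121]
```

```bash
python3 -m jog '[[[0,0,0],[0.003,0.0,0.006],100],[[0,0,0],[0.003,0.03,0.006],100],[[0,0,0],[0.003,0.06,0.006],100],[[0,0,0],[0.003,0.085,0.006],100],[[0,0,0],[0.003,0.105,0.006],100],[[0,0,0],[0.003,0.122,0.006],100],[[0,0,0],[0.003,0.122,0.006],100],[[0,0,0],[0.003,0.122,0.006],100]]'
python3 - <<'E'
from plant import cams
import cv2
cv2.imwrite("pics/w2.png",cams.capture("wrist")[:,:,::-1])
E
```

```text
t: 2.23
ee_pos: [0.5208, -0.1762, 0.1597]
ee_rot: [-0.42, 0.569, -0.569, 0.42]
wrist_force: [-0.5, 0.1, 0.7]
grip_width: 0.0912
```

View pics/w2.png

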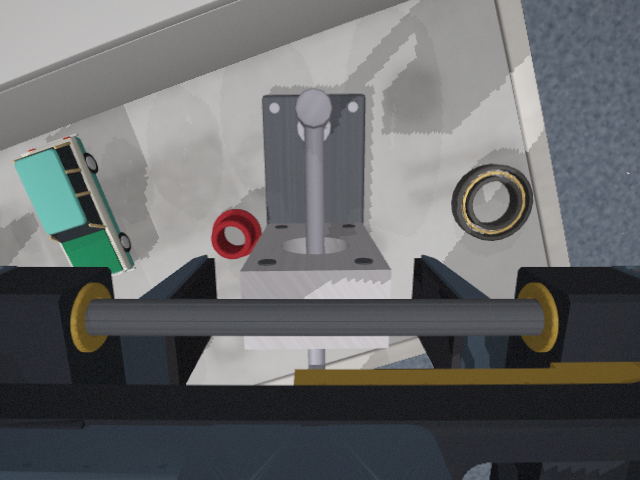

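The housing top now spans columns 243–390, centred between the fingers (215–414). Its rows are 269–348, and I'll check the offset from those.

```bash
python3 - <<'E'
from f2 import *
from plant import monitor
from scipy.spatial.transform import Rotation as R
s=monitor.state();A=R.from_quat(s["ee_rot"])
for z in(.184,.186,.188):
  b=back([(243,270),(390,268),(389,348),(243,348)],z)
  print(z,(A.inv().apply(b-s["ee_pos"])*1000).round(1).tolist())
E
```

```text
0.184 [[-26.0, -23.4, 21.0], [29.3, -23.4, 21.7], [30.4, -23.4, -11.5], [-27.5, -23.4, -11.4]]
0.186 [[-25.6, -25.4, 21.7], [28.8, -25.4, 22.4], [29.9, -25.4, -10.4], [-27.0, -25.4, -10.3]]
0.188 [[-25.2, -27.4, 22.3], [28.4, -27.4, 23.0], [29.5, -27.4, -9.2], [-26.6, -27.4, -9.1]]
```

```bash
python3 -m jog '[[[0,0,0],[0,0,0],40],[[0,0,0],[0,0,0],40],[[0,0,0],[0,0,0],40],[[0,0,0],[0,0,0],40],[[0,0,0],[0,0,0],40],[[0,0,0],[0,0,0],40],[[0,0,0],[0,0,0],40],[[0,0,0],[0,0,0],40]]'
```

```text
t: 2.95
ee_pos: [0.5212, -0.1754, 0.1602]
ee_rot: [0.42, -0.569, 0.569, -0.42]
wrist_force: [-1.2, -0.1, 4.9]
grip_width: 0.0556
```

```bash
python3 -m jog '[[[0,0,0],[0,-0.005,0],40],[[0,0,0],[0,-0.01,0],40],[[0,0,0],[0,-0.016,0],40],[[0,0,0],[0,-0.016,0],40],[[0,0,0],[0,-0.016,0],40]]'; python3 go.py 0.5 -0.17 0.175 73
python3 - <<'E'
from plant import cams
import cv2,numpy as np
a=cams.capture("scene")[:,:,::-1];b=cams.capture("side")[:,:,::-1]
f=lambda im,x,y:cv2.resize(im[y:y+100,x:x+80],None,fx=5,fy=5,interpolation=cv2.INTER_CUBIC)
cv2.imwrite("pics/lift.png",np.hstack([f(a,345,145),f(b,290,130)]))
E
```

```text
t: 3.37
ee_pos: [0.5213, -0.1755, 0.1763]
ee_rot: [0.42, -0.568, 0.569, -0.42]
wrist_force: [0.6, 0.0, -2.9]
grip_width: 0.0559
turn [-1.0000e-02  1.7992e+02 -7.0000e-02] turn [-0.05 -0.08  0.01] shift [ 0.001   0.0013 -0.022 ]
now [ 0.5213 -0.1755  0.1763] axes x,y,z (cols)
 [[-0.294  0.001  0.956]
 [-0.956 -0.    -0.294]
 [ 0.    -1.     0.001]] 
F [ 0.6  0.  -2.9] M [ 0.06  0.04 -0.01] w 0.0559 t 3.3667 j6 1.44
```

View pics/lift.png

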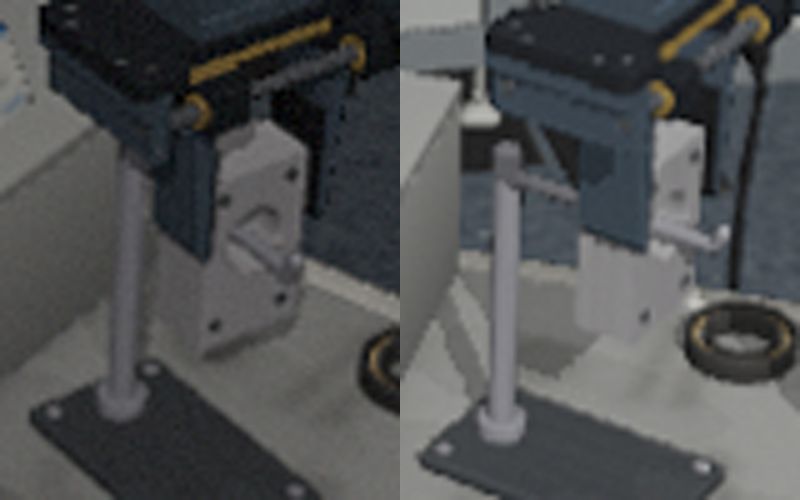

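Lifted free: it carries only its own weight (-2.9 N) and the peg sits low in the bore. Next I'll draw it off along tool -z.

```bash
python3 -m jog '[[[0,0,0],[0,0,-0.008],40],[[0,0,0],[0,0,-0.02],40],[[0,0,0],[0,0,-0.032],40],[[0,0,0],[0,0,-0.044],40],[[0,0,0],[0,0,-0.056],40],[[0,0,0],[0,0,-0.068],40],[[0,0,0],[0,0,-0.08],40],[[0,0,0],[0,0,-0.09],40],[[0,0,0],[0,0,-0.095],40],[[0,0,0],[0,0,-0.095],40]]'; 
python3 - <<'E'
import numpy as np
# nest-frame goals
q=np.array([.5163,.1767]);a=np.radians(9.1);c,s=np.cos(a),np.sin(a)
print("home housing origin",q+[c*.004-s*.002,s*.004+c*.002])
for dx,dy in((-.005-.015,-.015),(-.005,0)):
    x,y=.004+dx,.002+dy;print(dx,dy,"TCP",(q+[c*x-s*y,s*x+c*y]).round(4))
E
```

```text
t: 4.3
ee_pos: [0.4291, -0.1471, 0.1759]
ee_rot: [-0.42, 0.569, -0.568, 0.42]
wrist_force: [-0.1, 0.6, -3.8]
grip_width: 0.0558
home housing origin [0.51993334 0.17930746]
-0.02 -0.015 TCP [0.5026 0.1613]
-0.005 0 TCP [0.515  0.1785]
```

```bash
python3 - <<'E'
import numpy as np
from go import plan
q=np.array([.5163,.1767]);a=np.radians(9.1);c,s=np.cos(a),np.sin(a)
x,y=.004-.025,.002-.02
plan([*(q+[c*x-s*y,s*x+c*y]),.176],99.1)
E
```

```text
turn [2.0000e-02 1.5381e+02 6.0000e-02] turn [ 4.000e-02 -2.619e+01 -2.000e-02] shift [-3.097e-01 -1.000e-04 -2.270e-02]
now [ 0.4291 -0.1471  0.1759] axes x,y,z (cols)
 [[-0.294 -0.001  0.956]
 [-0.956  0.    -0.294]
 [-0.    -1.    -0.001]] 
F [-0.1  0.6 -3.8] M [0.11 0.04 0.01] w 0.0558 t 4.3 j6 1.41
```

```bash
python3 -m jog '[[[0,0,0],[-0.02,0,-0.002],40],[[0,-2,0],[-0.045,0,-0.004],40],[[0,-5,0],[-0.075,0,-0.006],40],[[0,-8,0],[-0.105,0,-0.008],40],[[0,-11,0],[-0.135,0,-0.01],40],[[0,-14,0],[-0.165,0,-0.012],40],[[0,-17,0],[-0.195,0,-0.014],40],[[0,-20,0],[-0.225,0,-0.016],40],[[0,-23,0],[-0.255,0,-0.018],40],[[0,-26,0],[-0.28,0,-0.02],40],[[0,-26.2,0],[-0.3,0,-0.022],40],[[0,-26.2,0],[-0.31,0,-0.023],40],[[0,-26.2,0],[-0.31,0,-0.023],40],[[0,-26.2,0],[-0.31,0,-0.023],40]]'
python3 - <<'E'
from plant import cams
import cv2,numpy as np
cv2.imwrite("pics/w3.png",cams.capture("wrist")[:,:,::-1])
E
```

```text
t: 5.47
ee_pos: [0.4995, 0.1554, 0.1757]
ee_rot: [0.538, -0.459, 0.459, -0.538]
wrist_force: [0.1, -0.3, -2.0]
grip_width: 0.0559
```

View pics/w3.png

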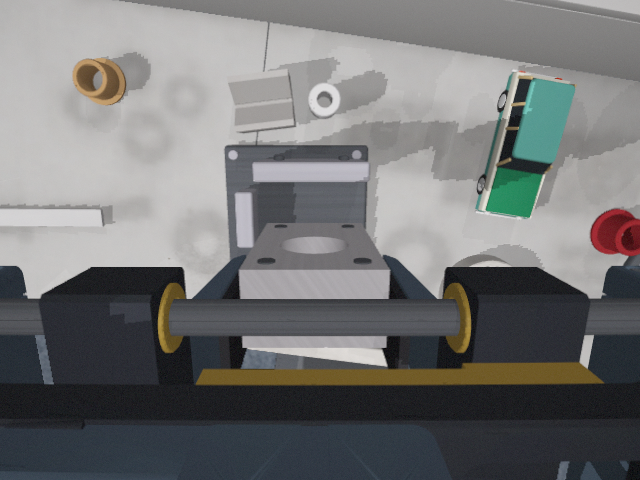

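```bash
python3 - <<'E'
from f2 import *
from plant import monitor
from scipy.spatial.transform import Rotation as R
s=monitor.state();A=R.from_quat(s["ee_rot"])
T=lambda b:(A.inv().apply(b-s["ee_pos"])*1000).round(1).tolist()
print("axes",A.as_matrix().round(3).tolist())
H=back([(240,269),(388,267),(387,347),(243,347)],.202);print("housing top tool",T(H))
b=back([(254,182),(368,180)],.072);print("back face",T(b),"nest yaw",np.degrees(np.arctan2(*(b[0]-b[1])[1::-1]))-90)
b=back([(252,163),(367,161)],.072);print("back rear",T(b))
b=back([(253,193),(254,247)],.038);print("side face",T(b))
b=back([(225,146),(368,146)],.010);print("bed rear",T(b),np.degrees(np.arctan2(*(b[0]-b[1])[1::-1]))-90)
# from fixed cams
q=np.array([.5163,.1767,0,np.radians(9.1)])
print("pred back face",T(place(q,[(20,24,72),(20,-56,72)])),"side",T(place(q,[(9.5,30,38),(-35.5,30,38)])))
E
```

```text
axes [[0.158, -0.0, 0.987], [-0.987, -0.0, 0.158], [0.0, -1.0, -0.0]]
housing top tool [[-26.3, -26.2, 21.9], [28.1, -26.2, 22.6], [29.1, -26.2, -9.9], [-26.7, -26.2, -9.8]]
back face [[-40.0, 103.8, 42.0], [37.7, 103.8, 43.2]] nest yaw 9.990914418356283
back rear [[-40.9, 103.8, 54.7], [36.6, 103.8, 55.9]]
side face [[-46.3, 137.8, 30.5], [-47.2, 137.8, -12.7]]
bed rear [[-72.3, 165.7, 66.0], [45.4, 165.8, 65.7]] 8.97111179769658
pred back face [[-42.9, 103.8, 40.2], [37.1, 103.8, 40.2]] side [[-48.9, 137.8, 29.7], [-48.9, 137.8, -15.3]]
```

The wrist and fixed-camera estimates of the nest agree within about 3 mm, with gaps of roughly 19 mm to each stop. I'll lower to just above the bed.

```bash
python3 -m jog '[[[0,0,0],[0,0.02,0],40],[[0,0,0],[0,0.045,0],40],[[0,0,0],[0,0.07,0],40],[[0,0,0],[0,0.088,0],40],[[0,0,0],[0,0.096,0],40],[[0,0,0],[0,0.098,0],40],[[0,0,0],[0,0.098,0],40],[[0,0,0],[0,0.098,0],40]]'; python3 -m jog '[[[0,0,0],[0,0.001,0],40],[[0,0,0],[0,0.002,0],40],[[0,0,0],[0,0.003,0],40],[[0,0,0],[0,0.003,0],40],[[0,0,0],[0,0.003,0],40]]'
```

```text
t: 6.18
ee_pos: [0.5, 0.1553, 0.0789]
ee_rot: [-0.538, 0.458, -0.459, 0.538]
wrist_force: [-0.8, -0.3, -2.4]
grip_width: 0.0556
t: 6.6
ee_pos: [0.4994, 0.1556, 0.075]
ee_rot: [-0.538, 0.459, -0.459, 0.538]
wrist_force: [-0.4, -0.4, -1.4]
grip_width: 0.0561
```

```bash
python3 -m jog '[[[0,0,0],[0,0.001,0],40],[[0,0,0],[0,0.001,0],40],[[0,0,0],[0,0.001,0],40]]';python3 -m jog '[[[0,0,0],[0,0.001,0],40],[[0,0,0],[0,0.001,0],40],[[0,0,0],[0,0.001,0],40]]'; python3 -m jog '[[[0,0,0],[0,0.001,0],40],[[0,0,0],[0,0.001,0],40],[[0,0,0],[0,0.001,0],40]]'
```

```text
t: 6.85
ee_pos: [0.4996, 0.1557, 0.0742]
ee_rot: [-0.538, 0.459, -0.459, 0.538]
wrist_force: [-0.3, 1.5, 4.3]
grip_width: 0.0561
t: 7.1
ee_pos: [0.4998, 0.1558, 0.0741]
ee_rot: [-0.538, 0.458, -0.459, 0.539]
wrist_force: [-5.0, 0.1, 23.8]
grip_width: 0.0558
t: 7.35
ee_pos: [0.5002, 0.1558, 0.0736]
ee_rot: [-0.537, 0.458, -0.459, 0.539]
wrist_force: [-7.0, 0.5, 33.8]
grip_width: 0.0559
```

```bash
python3 -m jog '[[[0,0,0],[0,-0.0015,0],40],[[0,0,0],[0,-0.0015,0],40],[[0,0,0],[-0.004,-0.0015,0.004],40],[[0,0,0],[-0.008,-0.0015,0.008],40],[[0,0,0],[-0.012,-0.0015,0.012],40],[[0,0,0],[-0.014,-0.0015,0.014],40],[[0,0,0],[-0.014,-0.0015,0.014],40],[[0,0,0],[-0.014,-0.0015,0.014],40]]'; python3 -m jog '[[[0,0,0],[0,0,0.001],40],[[0,0,0],[0,0,0.002],40],[[0,0,0],[0,0,0.003],40],[[0,0,0],[0,0,0.003],40],[[0,0,0],[0,0,0.003],40]]';python3 go.py .5 .1 .1 99.1
```

```text
t: 8.02
ee_pos: [0.5109, 0.1716, 0.0736]
ee_rot: [0.538, -0.459, 0.459, -0.538]
wrist_force: [-3.0, -2.2, 11.5]
grip_width: 0.0563
t: 8.43
ee_pos: [0.5128, 0.1719, 0.0737]
ee_rot: [0.539, -0.459, 0.458, -0.538]
wrist_force: [-8.8, -2.5, 18.5]
grip_width: 0.0559
turn [ 2.0000e-02 -1.7998e+02 -2.0000e-01] turn [0.13 0.02 0.01] shift [ 0.0689 -0.0263 -0.0241]
now [0.5128 0.1719 0.0737] axes x,y,z (cols)
 [[ 0.159 -0.002  0.987]
 [-0.987 -0.001  0.159]
 [ 0.    -1.    -0.002]] 
F [-8.8 -2.5 18.5] M [-0.53  1.91  0.  ] w 0.0559 t 8.4333 j6 1.62
```

```bash
python3 -m jog '[[[0,0,0],[0,-0.0005,0],40],[[0,0,0],[0,-0.0005,0.001],40],[[0,0,0],[0,-0.0005,0.001],40],[[0,0,0],[0,-0.0005,0.001],40]]'; python3 -m jog '[[[0,0,0],[0,0,0.001],40],[[0,0,0],[0,0,0.001],40],[[0,0,0],[0,0,0.001],40]]';python3 -m jog '[[[0,0,0],[0,0,0.001],40],[[0,0,0],[0,0,0.001],40],[[0,0,0],[0,0,0.001],40]]'
```

```text
t: 8.77
ee_pos: [0.5151, 0.1723, 0.0737]
ee_rot: [-0.538, 0.459, -0.459, 0.538]
wrist_force: [-0.3, 0.7, -0.2]
grip_width: 0.0562
t: 9.02
ee_pos: [0.516, 0.1724, 0.0738]
ee_rot: [0.538, -0.459, 0.459, -0.538]
wrist_force: [0.4, 0.4, -1.3]
grip_width: 0.0561
t: 9.27
ee_pos: [0.517, 0.1725, 0.0739]
ee_rot: [0.538, -0.459, 0.459, -0.538]
wrist_force: [-0.1, 0.1, -2.6]
grip_width: 0.0559
```

```bash
python3 -m jog '[[[0,0,0],[0,0,0.001],40],[[0,0,0],[0,0,0.001],40],[[0,0,0],[0,0,0.001],40]]';python3 -m jog '[[[0,0,0],[0,0,0.001],40],[[0,0,0],[0,0,0.001],40],[[0,0,0],[0,0,0.001],40]]'
```

```text
t: 9.52
ee_pos: [0.518, 0.1727, 0.0739]
ee_rot: [-0.538, 0.459, -0.459, 0.538]
wrist_force: [0.2, -0.3, -2.0]
grip_width: 0.0556
t: 9.77
ee_pos: [0.5183, 0.1728, 0.0738]
ee_rot: [0.539, -0.459, 0.458, -0.538]
wrist_force: [-4.5, -1.8, 1.1]
grip_width: 0.056
```

```bash
python3 go.py .5 .1 .1 99.1
```

```text
turn [ 0.0000e+00 -1.7998e+02 -1.1000e-01] turn [0.07 0.02 0.  ] shift [ 0.0689 -0.0262 -0.0296]
now [0.5183 0.1728 0.0738] axes x,y,z (cols)
 [[ 0.158 -0.001  0.987]
 [-0.987 -0.     0.158]
 [ 0.    -1.    -0.001]] 
F [-4.5 -1.8  1.1] M [-0.12  0.84  0.01] w 0.056 t 9.7667 j6 1.62
```

Contact with the back stop. Now slide towards the side stop (tool -x).

```bash
python3 -m jog '[[[0,0,0],[-0.002,0,0],40],[[0,0,0],[-0.003,0,0],40],[[0,0,0],[-0.003,0,0],40],[[0,0,0],[-0.003,0,0],40]]';for i in 1; do python3 -m jog '[[[0,0,0],[-0.001,0,0],40],[[0,0,0],[-0.001,0,0],40],[[0,0,0],[-0.001,0,0],40]]'; done; python3 -m jog '[[[0,0,0],[-0.001,0,0],40],[[0,0,0],[-0.001,0,0],40],[[0,0,0],[-0.001,0,0],40]]'; python3 go.py .5 .1 .1 99.1|tail -1
```

```text
t: 10.1
ee_pos: [0.5178, 0.1757, 0.0737]
ee_rot: [0.539, -0.459, 0.458, -0.538]
wrist_force: [-5.6, -2.0, -0.0]
grip_width: 0.0554
t: 10.35
ee_pos: [0.5177, 0.1766, 0.0738]
ee_rot: [0.539, -0.459, 0.458, -0.538]
wrist_force: [-4.6, -2.0, -1.1]
grip_width: 0.056
t: 10.6
ee_pos: [0.5175, 0.1776, 0.0738]
ee_rot: [0.539, -0.459, 0.458, -0.538]
wrist_force: [-5.4, -3.2, -0.4]
grip_width: 0.0557
F [-5.4 -3.2 -0.4] M [-0.6   0.89 -0.01] w 0.0557 t 10.6 j6 1.63
```

```bash
python3 -m jog '[[[0,0,0],[-0.001,0,0],40],[[0,0,0],[-0.001,0,0],40],[[0,0,0],[-0.001,0,0],40]]'; python3 -m jog '[[[0,0,0],[-0.001,0,0],40],[[0,0,0],[-0.001,0,0],40],[[0,0,0],[-0.001,0,0],40]]'; python3 go.py .5 .1 .1 99.1|tail -1
```

```text
t: 10.85
ee_pos: [0.5173, 0.1785, 0.0737]
ee_rot: [0.539, -0.459, 0.458, -0.538]
wrist_force: [-4.8, -2.3, -1.2]
grip_width: 0.0558
t: 11.1
ee_pos: [0.5173, 0.1788, 0.0738]
ee_rot: [0.539, -0.458, 0.459, -0.538]
wrist_force: [-2.7, -10.0, 0.5]
grip_width: 0.0564
F [ -2.7 -10.    0.5] M [-2.08  0.62  0.  ] w 0.0564 t 11.1 j6 1.64
```

```bash
python3 -m jog '[[[0,0,0],[0,0.0005,0],40],[[0,0,0],[0,0.0005,0],40],[[0,0,0],[0,0.0005,0],40]]'; python3 -m jog '[[[0,0,0],[0,0,0.0005],40],[[0,0,0],[0,0,0.0007],40],[[0,0,0],[0,0,0.0007],40],[[0,0,0],[0,0,0.0007],40]]'; python3 go.py .5 .1 .1 99.1|tail -4
```

```text
t: 11.35
ee_pos: [0.5173, 0.1788, 0.0737]
ee_rot: [0.539, -0.458, 0.459, -0.538]
wrist_force: [-6.1, -11.6, 8.9]
grip_width: 0.0558
t: 11.68
ee_pos: [0.5173, 0.1789, 0.0737]
ee_rot: [0.539, -0.459, 0.458, -0.537]
wrist_force: [-9.4, -11.6, 12.9]
grip_width: 0.0557
 [[ 0.159 -0.002  0.987]
 [-0.987 -0.002  0.159]
 [ 0.001 -1.    -0.002]] 
F [ -9.4 -11.6  12.9] M [-2.22  1.55 -0.04] w 0.0557 t 11.6833 j6 1.64
```

```bash
python3 - <<'E'
from plant import cams
import cv2,numpy as np
a=cams.capture("scene")[:,:,::-1];b=cams.capture("side")[:,:,::-1]
cv2.imwrite("pics/w4.png",cams.capture("wrist")[:,:,::-1])
f=lambda im,x,y:cv2.resize(im[y:y+100,x:x+80],None,fx=5,fy=5,interpolation=cv2.INTER_CUBIC)
cv2.imwrite("pics/home.png",np.hstack([f(a,256,270),f(b,255,270)]))
E
```

```text
(no output)
```

View pics/home.png

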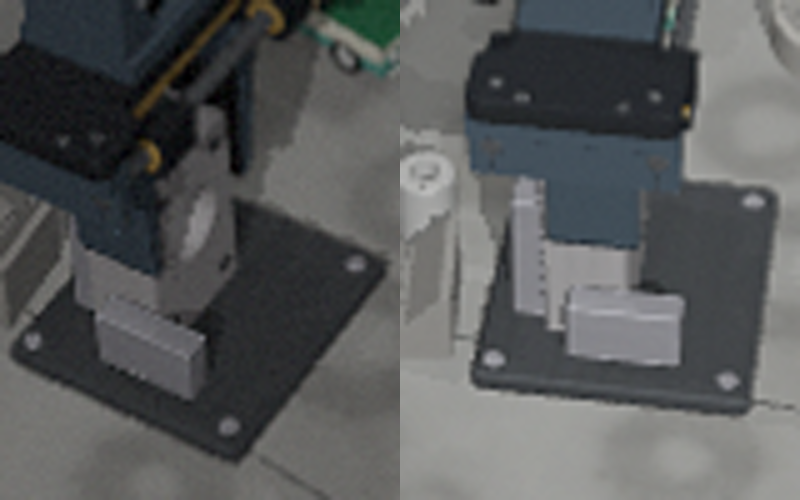

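View pics/w4.png

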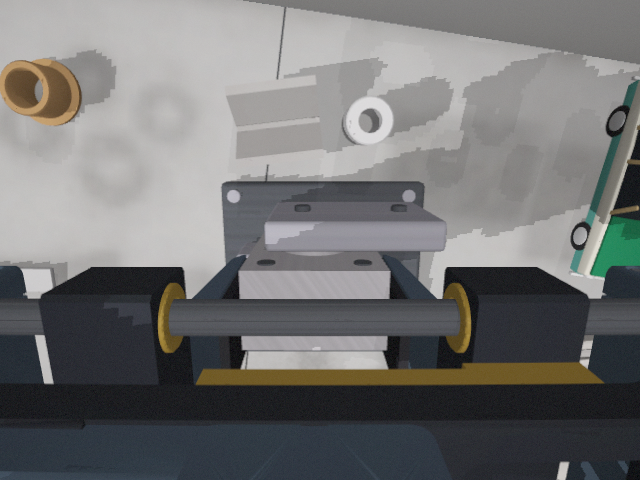

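The views show the housing in the corner: in the side view its seam is tight along the back stop (crop column 545) and its side is behind the side stop. The wrist view has the housing's top edge parallel to the stop's front edge (rows 266 and 250). The tool has leaned about 0.1° under load, so I'll trim that to seat the foot.

```bash
python3 go.py .5 .1 .1 99.1; python3 -m jog '[[[0.15,0,0.05],[0,0.0001,0],40],[[0.25,0,0.1],[0,0.0002,0],40],[[0.25,0,0.1],[0,0.0002,0],40],[[0.25,0,0.1],[0,0.0002,0],40],[[0.25,0,0.1],[0,0.0002,0],40]]'; python3 go.py .5 .1 .1 99.1
```

```text
turn [ 1.2000e-01 -1.7996e+02 -1.9000e-01] turn [0.12 0.04 0.08] shift [ 0.0751 -0.0261 -0.0297]
now [0.5173 0.1789 0.0737] axes x,y,z (cols)
 [[ 0.159 -0.002  0.987]
 [-0.987 -0.002  0.159]
 [ 0.001 -1.    -0.002]] 
F [ -9.6 -12.   13.7] M [-2.28  1.55 -0.02] w 0.0558 t 11.8333 j6 1.64
t: 12.25
ee_pos: [0.5173, 0.1788, 0.0736]
ee_rot: [-0.538, 0.458, -0.459, 0.539]
wrist_force: [-9.6, -12.1, 17.2]
grip_width: 0.056
turn [-2.0000e-02 -1.7996e+02  2.0000e-01] turn [-0.13  0.04 -0.02] shift [ 0.075  -0.0265 -0.0296]
now [0.5173 0.1788 0.0736] axes x,y,z (cols)
 [[ 0.159  0.002  0.987]
 [-0.987  0.001  0.159]
 [-0.    -1.     0.002]] 
F [ -9.6 -12.1  17.2] M [-2.63  2.   -0.1 ] w 0.056 t 12.25 j6 1.63
```

```bash
python3 -m jog '[[[0,0,0],[0,0,0],40],[[0,0,0],[0,0,0],40],[[0,0,0],[0,0,0],40],[[0,0,0],[0,0,0],40],[[0,0,0],[0,0,0],40],[[0,0,0],[0,0,0],40],[[0,0,0],[0,0,0],40],[[0,0,0],[0,0,0],40]]' && python3 -c "
from plant import r; print(r.hand_in())"
```

```text
t: 12.92
ee_pos: [0.5173, 0.1788, 0.0736]
ee_rot: [-0.538, 0.458, -0.459, 0.539]
wrist_force: [-10.8, -11.4, 16.7]
grip_width: 0.0558
the job is handed in; nothing more can be done
None
```

The housing is off the hook and standing upright on the nest's bed. It is still gripped and pressed into the corner against both stops. I handed the job in at about 13 s of the 50 s allowed.

- **Final push:** over the last 0.7 s hold it stayed steady at about 12 N on the back stop, 10 N on the side stop and 17 N down on the bed. The grip read 56 mm, which is the housing's width.
- **Flatness:** there was almost no twisting moment about the vertical, and the tool leaned only about 0.1°. The last pictures showed a tight seam along the back stop. I took those pictures before a final 0.25° trim to seat the foot, and did not photograph it again afterwards.
- **Disagreements:** the wrist camera and the fixed cameras differed by up to 5 mm, so I found the final position by feeling for contact. The back stop lay about 3 mm further along x than the fixed cameras said.
- **Force while lowering:** setting it down on the bed briefly reached 34 N at the wrist. That load went through the held housing, and I eased it off straight away.
- **Other objects:** the ones visible in the pictures looked untouched; I made no separate check of each.

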